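# Ease the rolling pin out of the half-roofed tool box

### The job

Take the rolling pin out of the wooden baking-tool box: it is longer than the opening, so tip its free end up over the tall end board first and then draw it out slantwise from under the roof, gently, without forcing it against the box. Finish while still holding the pin in the gripper, level and still, with its middle 10 to 25 cm above the middle of the marble pastry board. Leave the star cutter on the roof and the tape roll behind the board where they are.

Things in the scene. Friction and masses are not known exactly. Their poses are not given: they have to be found in the camera images.
- tool_box: Light wooden box, 286 x 156 mm, fixed to the table. Origin: centre of its underside; local x along its length, z up. The half at local -x is open above, the half at +x is roofed. Floor 8 mm thick; two steel rails on it (tops 18 mm above the table, y = +-0.009) carry the pin. Low side walls of the open half: top at 55 mm, inner faces at y = +-0.070. Inner face of the back wall at x = 0.135.
- end_board_top (a point): middle of the top edge of the box's tall end board: 95 mm above the table, local x = -0.139, board 8 mm thick, as wide as the box. This end is on the robot's right (-y), give or take about 20 degrees.
- roof_edge (a point): middle of the lower edge of the fixed, darker roof, where the open half ends: 95 mm above the table, local x = 0.018. The roof is 8 mm thick (top at 103 mm) and runs from here to x = 0.145. Below it two partitions leave a middle bay 50 mm wide (y = +-0.025), in which the back of the pin lies.
- rolling_pin: Tapered wooden rolling pin, 240 mm long, 30 mm thick over the middle 130 mm, 19 mm near its rounded ends; 0.10 to 0.17 kg. Origin: its centre (of mass too), on its axis; local x along the pin, to the end under the roof. It lies on the rails, axis 31 mm above the table, free end 7 to 23 mm from the end board, 130 to 146 mm of it in the open. Never press it on the box with over 20 N.
- pin_front (a point): the pin's free end, on its axis (local x = -0.12), near the tall end board
- pin_back (a point): the pin's other end, on its axis (local x = +0.12), under the roof at the start
- pastry_board: Marble pastry board, 200 x 240 x 14 mm, fixed flat on the table to the robot's right of the box. Origin: centre of its underside.
- star_cutter: Yellow star-shaped cookie cutter, 61 x 64 x 22 mm, lying loose on the box's roof. Origin: centre of its underside. A bystander.
- tape_roll: Roll of beige tape, 104 x 102 x 25 mm, lying flat behind the pastry board; a bystander. Origin: centre of its underside.

How it is judged:
By the outcome, as a careful person would: the job done as asked, in the order asked, and still so for the second after the job is handed in, while the arm keeps its last pose, push and grip.
It also fails if it takes over 48 s, if anything falls off the work surface, if the arm or the gripper's body presses on something with over 40 N, if the wrist force passes 120 N, or if a joint passes its speed limit or range.

### The arm

A 6-joint arm with a two-finger parallel gripper is mounted at the origin on the work surface; the furniture and walls round the work are solid. World frame = base frame: x ahead of the robot, y to its left, z up, the work surface at z = 0. Lengths are in m, angles in rad, forces in N, time in s.
With the tool pointing down it reaches from about 0.35 to 0.975 m from the base axis. Payload 7.1 kg.
Tool frame: the origin (TCP) lies on the centre line of the jaws, within the pads' length; the fingertips stand 25 mm ahead of it and the grasp point (between the pads) lies 6 mm ahead of it (env.tip_extent is the distance from the TCP to the fingertips, in m); z points along the fingers, y is the line along which they close (so a half turn about z gives the same grasp; the last joint's range is limited). The gripper opens to 88 mm and grips with 3 to 60 N. Pads are 20 mm wide; open, the fingers measure 115 mm over their backs; the gripper's body (75 mm by 178 mm) begins 61 mm behind the grasp point.
Start: joints at [1.143, 0.423, 1.63, -0, 1.089, -0.019], TCP at [0.248, 0.573, 0.248] pointing down, gripper open.
Joint ranges: [-3, 3], [-0.9, 2.11], [0.09, 2.58], [-1.31, 4.45], [0.11, 2.69], [-2.54, 2.54]. Speed limits (rad/s): [2.39, 2.39, 3.01, 3.14, 3.14, 3.14].

### API

Orientations are given as a unit quaternion [w, x, y, z].
In Python, from workcell import env gives the robot as it stands.
- The arm moves only by the tool send_rows, never from a script. Its argument "targets" is a list of rows, each an object of numbers: "tx", "ty", "tz": the shift along the tool's x, y, z in mm; "wx", "wy", "wz": the turn, a rotation vector about the tool's x, y, z in rad. A call has exactly 8 rows; each row is the pose to reach, as a shift and turn from the pose commanded when the call began, along the tool's axes at that moment; what a row does not reach only later rows make up. A row lasts 1/12 s, in which the tool goes at most 41.7 mm and 7.16 degrees, less where a joint would pass 70% of its speed; a pose out of reach is approached as far as the arm can. A call with a gripper value outside its range is refused whole. "grip" is the finger opening in mm, from 0 to 87.8, set as the call begins (left out, the last holds). The fingers move at their own pace and stop on an object; the grip force is fixed at half the most. Time passes only in rows, so rows that repeat a pose let the fingers close, or fill a call up. It gives the time, the measured TCP pose, the force, the opening and the grip force at its end, in the units of the state.
- env.sense(): the state, without advancing time (a new reading comes with each control period).
- env.read_camera(name): name is "scene" or "side" or "wrist"; returns a dict with "frame" (420x560x3 uint8, red, green, blue), "depth" (420x560 float32, m along the optical axis (not along the pixel's ray), 0 where there is no reading), "camera_matrix" (3x3 intrinsics, pixels), "k1" (the pictures are not rectified: a ray, as slopes to the right and down, at radius r is drawn at 1 + k1 r^2 times it, then the intrinsics apply), "R" (3x3) and "t" (3): a world point X has camera coordinates R X + t. Camera axes: x right, y down, z forward; pixel columns grow to the right and rows downward; lengths in m; the calibration is good to about 2 mm. A picture is of the moment at which its call begins.
- env.finish_job(): hands the job in; it is judged then, once.
The state is a dict: "time": time; "joint_positions": joint angles; "qvel": joint speeds; "effort": joint torques, N m; "tool_pos": TCP position; "ee_rot": TCP orientation; "wrist_force": force on the tool from outside, world axes, zero at the start; "ft_torque": the same for the moment, N m; "opening": finger opening in m; "grasp_force": force on a finger pad.
Only numpy, scipy, OpenCV 4.12 (cv2) and the standard library are available. Lean on these libraries where they do the work, as an engineer would, in place of code of your own. Each camera call takes 0.05 s, during which the arm holds its last target. There are 200 camera calls.

## Working session

There is one attempt and no reset: what is moved stays moved. The work goes in short steps, Python scripts to look and compute and a tool call to move; the robot and the scene stay as the last step left them, time stands still between calls to the robot, and variables do not carry over. Pictures are saved under pics/ and viewed, at most 10 in all, crops included, and the job is handed in when it is done.

Besides the shell and the picture viewer there is one more tool, called as a command line: name --argument value ..., lists and objects as JSON in quotes. send_rows: Moves the arm, as the interface text tells. Its arguments: {"type":"object","properties":{"targets":{"type":"array"},"grip":{"type":"number"}},"required":["targets"]}

```bash
ls; mkdir -p pics; python3 - <<'E'
from workcell import env
import cv2,numpy as np
s=env.sense();print({k:np.round(v,3).tolist() for k,v in s.items()})
for n in ["scene","side"]:
    c=env.read_camera(n); cv2.imwrite(f"pics/{n}0.png",c["frame"][:,:,::-1]); np.savez(f"{n}0.npz",**c)
    print(n,c["camera_matrix"].tolist(),c["k1"],(-np.array(c["R"]).T@c["t"]).round(3))
E
```

```text
pics
{'time': 0.0, 'joint_positions': [1.143, 0.424, 1.631, -0.0, 1.089, -0.019], 'qvel': [-0.002, 0.001, 0.002, 0.001, -0.001, -0.001], 'effort': [0.002, -54.462, -27.367, 0.065, 0.023, -0.0], 'tool_pos': [0.248, 0.573, 0.247], 'ee_rot': [-0.0, 0.203, 0.979, -0.001], 'wrist_force': [-0.637, 0.125, -0.43], 'ft_torque': [-0.014, -0.004, 0.068], 'grasp_force': 0.0, 'opening': 0.088}
scene [[467.359105911865, 0.0, 279.8038105590993], [0.0, 467.359105911865, 211.42691622598252], [0.0, 0.0, 1.0]] -0.06088354933986289 [ 0.134 -0.771  0.559]
side [[384.52820740014556, 0.0, 279.8505523951453], [0.0, 384.52820740014556, 204.8888436453863], [0.0, 0.0, 1.0]] -0.09768349315913473 [ 0.306 -0.851  0.5  ]
```

View pics/scene0.png

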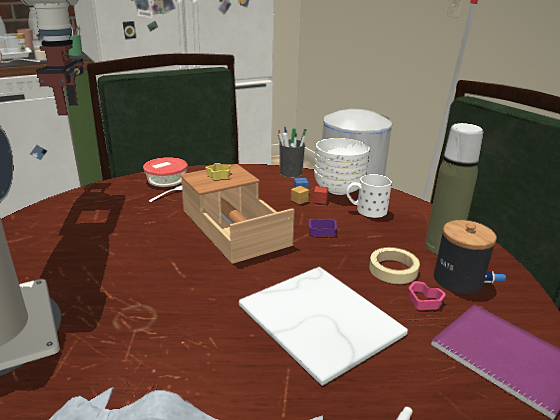

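View pics/side0.png

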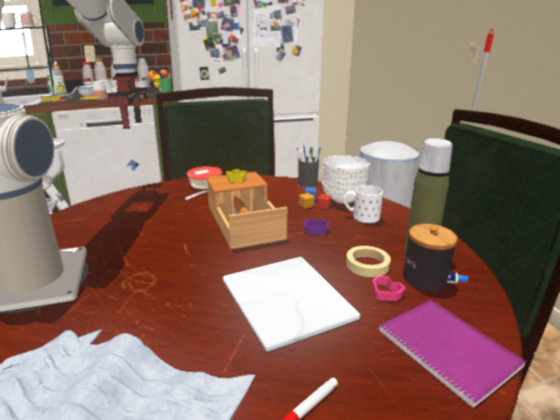

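The scene view shows the box at about (183–293, 165–260). Its roof, with the star on it, is at (220, 178), the end board is on the right at (232–293, 209–260), and the pin shows at (237, 216). The marble board is at (323, 322) and the tape at (394, 265). The side view agrees. Next I deproject with depth.

```bash
cat > h.py <<'E'
import numpy as np,cv2
def cloud(c):
    K=np.array(c["camera_matrix"]);k1=float(c["k1"]);d=c["depth"]
    v,u=np.mgrid[:420,:560].astype(np.float32)
    p=cv2.undistortPoints(np.stack([u.ravel(),v.ravel()],1)[:,None].astype(np.float64),K,np.array([k1,0,0,0,0.]))[:,0]
    z=d.ravel();P=np.c_[p*z[:,None],z]
    X=(P-np.array(c["t"]))@np.array(c["R"]); X[z==0]=np.nan
    return X.reshape(420,560,3)
def pix(c,X):
    R=cv2.Rodrigues(np.array(c["R"]))[0]
    return cv2.projectPoints(np.array(X,float).reshape(-1,1,3),R,np.array(c["t"],float),np.array(c["camera_matrix"]),np.array([float(c["k1"]),0,0,0,0]))[0][:,0]
E
python3 - <<'E'
from h import *
for n in ["scene","side"]:
    c=np.load(n+"0.npz");X=cloud(c);f=c["frame"].astype(int)
    def rect(m,l):
        p=X[m][:,:2].astype(np.float32)
        r=cv2.minAreaRect(p);print(n,l,len(p),np.round(r[0],4),np.round(r[1],4),round(r[2],2),np.round(np.nanmedian(X[m][:,2]),4))
    Z=X[...,2]
    def big(m):
        k,L,s,_=cv2.connectedComponentsWithStats(m.astype(np.uint8));return L==1+np.argmax(s[1:,4])
    print('table z',np.nanmedian(Z[300:340,150:200]))
    w=(f.min(2)>190)&(np.abs(Z-.014)<.008); w[:, :200]=0; rect(big(w),'board')
    reg=np.zeros_like(w); 
    if n=="scene": reg[155:265,178:298]=1
    else: reg[165:250,200:292]=1
    t=reg&(np.abs(Z-.103)<.004); rect(big(t),'roof')
    t=reg&(np.abs(Z-.095)<.004)&(f[...,2]>85); rect(t,'endtop?')
    t=reg&(Z>.012)&(Z<.3); rect(big(t),'box all')
E
```

```text
table z -0.00020367497177794445
scene board 9734 [ 0.5335 -0.2392] [0.2007 0.24  ] 6.84 0.0131
scene roof 1123 [0.538  0.2251] [0.1597 0.1311] 1.03 0.102
scene endtop? 171 [0.5419 0.089 ] [0.1532 0.1756] 1.69 0.0933
scene box all 6590 [0.5361 0.2666] [0.1615 0.5365] 1.86 0.0549
table z 0.0010326381565417403
side board 7183 [ 0.5335 -0.2398] [0.1996 0.2413] 6.97 0.0148
side roof 683 [0.5364 0.225 ] [0.156  0.1286] 1.92 0.1048
side endtop? 176 [0.5387 0.0838] [0.1533 0.1678] 3.46 0.0947
side box all 4368 [0.5339 0.2816] [0.1572 0.5664] 2.01 0.057
```

```bash
python3 - <<'E'
from h import *
from scipy.optimize import minimize_scalar
for n in ["scene","side"]:
    c=np.load(n+"0.npz");X=cloud(c);f=c["frame"].astype(int)
    P=X.reshape(-1,3);col=f.reshape(-1,3)
    P0=P
    m=(abs(P[:,0]-.537)<.13)&(P[:,1]>.03)&(P[:,1]<.32)&(P[:,2]>.012)&(P[:,2]<.099);Q=P[m]
    # yaw by end board outer face: lowest y
    b=Q[(Q[:,1]<.09)&(abs(Q[:,0]-.537)<.07)&(Q[:,2]<.09)]
    xs=np.round(b[:,0],2);keep=b[np.array([p[1]<np.percentile(b[xs==x,1],50) for p,x in zip(b,xs)])]
    a=np.polyfit(keep[:,0],keep[:,1],1);yaw=np.arctan(a[0]);print(n,'end face yaw',np.degrees(yaw),'y at x=.537',np.polyval(a,.537))
    # local frame
    for yy in [np.degrees(yaw)]:
        u=np.array([-np.sin(np.radians(yy)),np.cos(np.radians(yy))]);v=np.array([-u[1],u[0]])
        L=np.c_[(Q[:,:2]-[.537,.225])@u+.0815,(Q[:,:2]-[.537,.225])@v,Q[:,2]]
        print(' x',np.percentile(L[:,0],[.5,1,3]),'y',np.percentile(L[:,1],[.5,2,98,99.5]))
        for lo,hi in [(-.13,-.08),(-.08,-.03),(-.03,.01)]:
            w=L[(L[:,0]>lo)&(L[:,0]<hi)&(L[:,2]>.05)&(L[:,2]<.06)]
            print('  walltops',lo,[np.round((np.median(s),np.min(s),np.max(s)),4) for s in (w[w[:,1]<-.05,1],w[w[:,1]>.05,1])if len(s)])
        p=L[(abs(L[:,1])<.045)&(L[:,0]>-.132)&(L[:,0]<.05)&(L[:,2]>.02)&(L[:,2]<.06)]
        for lo in np.arange(-.13,.05,.015):
            s=p[(p[:,0]>=lo)&(p[:,0]<lo+.015)]
            if len(s): print('  pin',round(lo,3),len(s),np.round([s[:,1].min(),s[:,1].max(),s[:,2].max(),s[np.argmax(s[:,2]),1]],4))
E
```

```text
scene end face yaw -21.26138855305854 y at x=.537 0.014983657208781559
 x [-0.12333783 -0.11989555 -0.10751692] y [-0.11887098 -0.10904159  0.08842386  0.09224638]
  walltops -0.13 []
  walltops -0.08 []
  walltops -0.03 [array([-0.1172, -0.1267, -0.1068]), array([0.0508, 0.0506, 0.0531])]
  pin -0.13 41 [-0.0096 -0.0002  0.0555 -0.0033]
  pin -0.115 55 [-0.0037  0.0078  0.0556  0.0005]
  pin -0.1 52 [0.0003 0.0135 0.0561 0.0128]
  pin -0.085 48 [0.0085 0.02   0.0563 0.0105]
  pin -0.07 49 [0.0147 0.0267 0.0553 0.019 ]
  pin -0.055 47 [-0.0427  0.0333  0.055   0.0233]
  pin -0.04 66 [-0.0439  0.0393  0.056   0.0367]
  pin -0.025 84 [-0.0445  0.0449  0.0561  0.039 ]
  pin -0.01 57 [-0.045   0.0438  0.059   0.0435]
  pin 0.005 85 [-0.0439  0.008   0.0597  0.0032]
  pin 0.02 90 [-0.0328  0.0133  0.0597  0.0078]
  pin 0.035 105 [-0.044   0.0206  0.0589 -0.0417]
side end face yaw 57.12789420545291 y at x=.537 0.1488988408419053
 x [-0.04428575 -0.03914908 -0.01959265] y [-0.08542255 -0.07591743  0.18738405  0.19883033]
  walltops -0.13 []
  walltops -0.08 [array([0.0563, 0.0507, 0.0637])]
  walltops -0.03 []
  pin -0.055 1 [0.044  0.044  0.0572 0.044 ]
  pin -0.04 15 [0.0248 0.0435 0.0572 0.0248]
  pin -0.025 30 [0.0066 0.032  0.0582 0.0066]
  pin -0.01 37 [-0.0111  0.0115  0.0599 -0.0093]
  pin 0.005 33 [-0.0346 -0.0133  0.0598 -0.0308]
  pin 0.02 48 [-0.0447  0.036   0.0587 -0.0407]
  pin 0.035 29 [0.0033 0.0409 0.0596 0.0092]
```

```bash
python3 - <<'E'
from h import *
out=[]
for n in ["scene","side"]:
    c=np.load(n+"0.npz");X=cloud(c).reshape(-1,3);f=c["frame"].reshape(-1,3)
    im=np.zeros((400,400,3),np.uint8)  # 1mm per px; x .35-.75 down... y .4..0
    m=(X[:,0]>.36)&(X[:,0]<.75)&(X[:,1]>0)&(X[:,1]<.39)&(X[:,2]>.005)&(X[:,2]<.14)
    for p in X[m][np.argsort(X[m][:,2])]:
        r,q=int((.75-p[0])*1000),int((.395-p[1])*1000)
        h=np.array([[[int(p[2]/.13*150),255,255]]],np.uint8)
        cv2.circle(im,(q,r),2,cv2.cvtColor(h,cv2.COLOR_HSV2BGR)[0,0].tolist(),-1)
    out.append(im)
cv2.imwrite("pics/top.png",np.hstack(out))
E
```

```text
(no output)
```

View pics/top.png

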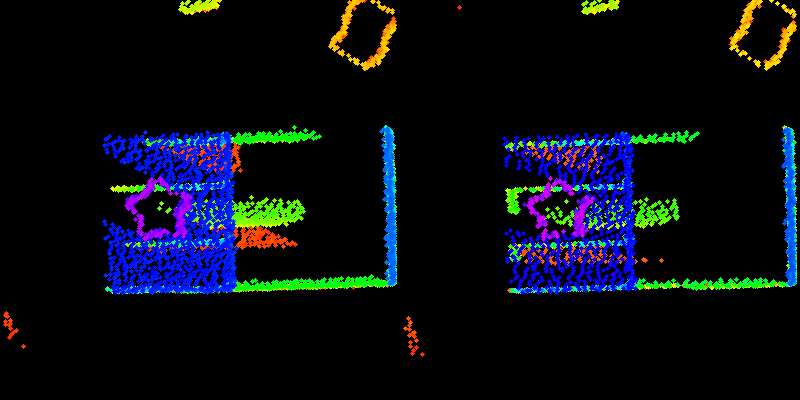

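The top-down map shows the box yawed about 2°, with the end board at column 390, rows 127–285, and the pin at rows 200–226. I'll refit with that yaw.

```bash
python3 - <<'E'
from h import *
for n in ["scene","side"]:
    c=np.load(n+"0.npz");P=cloud(c).reshape(-1,3);P=P[(abs(P[:,0]-.537)<.1)&(P[:,1]>0)&(P[:,1]<.32)]
    near=P[(P[:,0]<.49)&(P[:,2]>.05)&(P[:,2]<.0565)&(P[:,1]<.15)&(P[:,1]>.03)]
    far=P[(P[:,0]>.58)&(P[:,2]>.052)&(P[:,2]<.0565)&(P[:,1]<.15)&(P[:,1]>.03)]
    a=np.polyfit(near[:,1],near[:,0],1);b=np.polyfit(far[:,1],far[:,0],1)
    eb=P[(P[:,1]<.03)&(P[:,2]>.02)&(P[:,2]<.098)];
    e=np.polyfit(eb[:,0],eb[:,1],1)
    print(n,len(near),len(far),len(eb),'yaw',np.degrees(np.arctan([-a[0],-b[0],e[0]])))
    t=np.radians(2.);u=np.array([-np.sin(t),np.cos(t)]);v=np.array([-u[1],u[0]])
    O=np.array([.54,.146]);L=np.c_[(P[:,:2]-O)@u,(P[:,:2]-O)@v,P[:,2]]
    s=lambda m,k:np.round(np.percentile(L[m,k],[2,50,98]),4)
    z=L[:,2]
    print(' end top x',s((L[:,0]<-.12)&(z>.092)&(z<.098),0),'end y',s((L[:,0]<-.12)&(z>.02),1),'roof x',s((L[:,0]>0)&(abs(z-.103)<.003),0),'roof y',s((L[:,0]>0)&(abs(z-.103)<.003),1))
    print(' endface x by z',[s((L[:,0]<-.12)&(abs(z-q)<.008),0) for q in (.03,.06,.08)])
    for lo in np.arange(-.06,.08,.01):
        q=L[(L[:,0]>=lo)&(L[:,0]<lo+.01)&(abs(L[:,1])<.03)&(z>.03)&(z<.055)]
        if len(q)>3: 
            # circle fit radius15 axis z .031
            from scipy.optimize import least_squares
            r=least_squares(lambda k:np.hypot(q[:,1]-k[0],q[:,2]-k[1])-.015,[0,.031],loss='soft_l1',f_scale=.002).x
            print('  ',round(lo,2),len(q),np.round(r,4),np.round([q[:,1].min(),q[:,1].max(),q[:,2].max()],4))
E
```

```text
scene 113 45 1979 yaw [2.00325988 1.13755223 0.44026698]
 end top x [-0.1444 -0.1408 -0.1356] end y [-0.0727  0.0058  0.0784] roof x [0.0181 0.0634 0.1383] roof y [-0.0749  0.017   0.0767]
 endface x by z [array([-0.1445, -0.1422, -0.1293]), array([-0.1451, -0.1423, -0.1373]), array([-0.1451, -0.1425, -0.1395])]
   -0.06 6 [0.0026 0.0298] [-0.0034  0.0104  0.0451]
   -0.05 21 [0.0007 0.0296] [-0.0071  0.0123  0.0454]
   -0.04 23 [-0.0005  0.0292] [-0.0082  0.0157  0.0469]
   -0.03 31 [-0.0001  0.0293] [-0.0087  0.0153  0.0467]
   -0.02 28 [-0.0003  0.0297] [-0.01    0.0159  0.0462]
   -0.01 26 [0.0003 0.03  ] [-0.0121  0.015   0.0462]
   0.0 28 [-0.0003  0.0291] [-0.0072  0.0158  0.0448]
   0.01 33 [-0.0011  0.0304] [-0.0295  0.0286  0.0518]
   0.02 72 [-0.0077  0.0377] [-0.03    0.0299  0.0548]
   0.03 44 [-0.008   0.0361] [-0.0266  0.0298  0.0548]
   0.04 39 [-0.0093  0.0372] [-0.0264  0.03    0.0544]
   0.05 34 [-0.0113  0.0391] [-0.0271  0.03    0.0547]
   0.06 20 [-0.0118  0.0391] [-0.0265  0.0297  0.0538]
   0.07 26 [-0.0125  0.0413] [-0.0267  0.0299  0.0543]
   0.08 18 [-0.038
[... 298 characters left out ...]
, -0.1384]), array([-0.1449, -0.142 , -0.1388])]
   -0.03 11 [0.0009 0.0325] [-0.0084  0.0099  0.0479]
   -0.02 15 [0.0003 0.032 ] [-0.0074  0.0142  0.0475]
   -0.01 11 [0.0004 0.0322] [-0.0051  0.0149  0.0484]
   0.0 21 [0.0007 0.0328] [-0.0105  0.0159  0.0488]
   0.01 20 [0.0002 0.0331] [-0.0278  0.0299  0.0524]
   0.02 40 [-0.0094  0.0414] [-0.0291  0.0297  0.0546]
   0.03 21 [-0.0034  0.0346] [-0.0247  0.0151  0.0525]
   0.04 24 [-0.0071  0.0365] [-0.025   0.0156  0.0538]
   0.05 20 [-0.0016  0.0341] [-0.0246  0.016   0.0485]
   0.06 13 [-0.0023  0.0331] [-0.0254  0.0148  0.0515]
   0.07 17 [-0.0089  0.0386] [-0.025   0.0138  0.0515]
   0.08 14 [-0.0104  0.0462] [-0.0251  0.0099  0.0549]
```

```bash
cat >> h.py <<'E'
from scipy.spatial.transform import Rotation as Ro
def tool(yaw,tilt=0):
    "tool x along pin to the roof (yaw deg from +y), tilt deg raises the free end"
    t=np.radians(yaw);x=np.array([-np.sin(t),np.cos(t),0]);z=np.array([0,0,-1.]);y=np.cross(z,x)
    return Ro.from_matrix(np.c_[x,y,z])*Ro.from_rotvec([0,-np.radians(tilt),0])
def go(s,pos,R):
    q=s["ee_rot"];A=Ro.from_quat([q[1],q[2],q[3],q[0]])
    print("t mm",(A.inv().apply(np.array(pos)-s["tool_pos"])*1000).round(1),"w",(A.inv()*R).as_rotvec().round(4))
E
python3 - <<'E'
from h import *
from workcell import env
s=env.sense(); go(s,[.5413,.101,.27],tool(2))
E
```

```text
t mm [-456.6 -316.7  -22.6] w [-1.2000e-03  7.0000e-04  1.1271e+00]
```

send_rows --targets '[{"tx":-10,"ty":-7,"tz":-1,"wz":0.03},{"tx":-35,"ty":-24,"tz":-2,"wz":0.09},{"tx":-65,"ty":-45,"tz":-4,"wz":0.17},{"tx":-97,"ty":-67,"tz":-6,"wz":0.25},{"tx":-129,"ty":-89,"tz":-8,"wz":0.33},{"tx":-161,"ty":-112,"tz":-9,"wz":0.41},{"tx":-193,"ty":-134,"tz":-10,"wz":0.49},{"tx":-225,"ty":-156,"tz":-11,"wz":0.57}]' --grip 64

```text
invalid input
```

```bash
python3 - <<'E'
from h import *
from workcell import env
s=env.sense(); go(s,[.5413,.101,.27],tool(2));print(s["tool_pos"],s["joint_positions"],s["time"])
E
```

```text
t mm [-456.6 -316.7  -22.6] w [-1.2000e-03  7.0000e-04  1.1271e+00]
[0.24822601 0.57308729 0.24699337] [ 1.14299828e+00  4.23743442e-01  1.63061137e+00 -1.99311679e-06
  1.08858146e+00 -1.89699976e-02] 0.1
```

send_rows --targets '[{"tx":-10,"ty":-7,"tz":-1,"wx":0,"wy":0,"wz":0.03},{"tx":-35,"ty":-24,"tz":-2,"wx":0,"wy":0,"wz":0.09},{"tx":-65,"ty":-45,"tz":-4,"wx":0,"wy":0,"wz":0.17},{"tx":-97,"ty":-67,"tz":-6,"wx":0,"wy":0,"wz":0.25},{"tx":-129,"ty":-89,"tz":-8,"wx":0,"wy":0,"wz":0.33},{"tx":-161,"ty":-112,"tz":-9,"wx":0,"wy":0,"wz":0.41},{"tx":-193,"ty":-134,"tz":-10,"wx":0,"wy":0,"wz":0.49},{"tx":-225,"ty":-156,"tz":-11,"wx":0,"wy":0,"wz":0.57}]' --grip 64

```text
time: 0.77
tool_pos: [0.3934, 0.3384, 0.2587]
ee_rot: [0.0, 0.472, 0.881, -0.0]
wrist_force: [1.1, 0.2, -0.3]
opening: 0.0639
grasp_force: 0.0
```

```bash
python3 - <<'E'
from h import *
from workcell import env
s=env.sense(); go(s,[.5413,.101,.27],tool(2));print(s["tool_pos"],s["joint_positions"],s["time"])
E
```

```text
t mm [-279.6   -8.2  -11.2] w [-1.000e-04  3.000e-04  5.517e-01]
[0.39336205 0.33836276 0.25874024] [ 6.87547438e-01  2.53696256e-01  1.85262704e+00 -2.30290478e-04
  1.03549097e+00  1.01008500e-01] 0.7667
```

send_rows --targets '[{"tx":-38,"ty":-1,"tz":-1,"wx":0,"wy":0,"wz":0.08},{"tx":-76,"ty":-2,"tz":-3,"wx":0,"wy":0,"wz":0.16},{"tx":-114,"ty":-3,"tz":-5,"wx":0,"wy":0,"wz":0.24},{"tx":-152,"ty":-4,"tz":-7,"wx":0,"wy":0,"wz":0.32},{"tx":-190,"ty":-6,"tz":-8,"wx":0,"wy":0,"wz":0.4},{"tx":-225,"ty":-7,"tz":-9,"wx":0,"wy":0,"wz":0.47},{"tx":-255,"ty":-8,"tz":-10,"wx":0,"wy":0,"wz":0.53},{"tx":-276,"ty":-8,"tz":-11,"wx":0,"wy":0,"wz":0.55}]'

```text
time: 1.43
tool_pos: [0.5409, 0.1042, 0.2697]
ee_rot: [0.0, 0.694, 0.72, -0.0]
wrist_force: [0.2, 0.5, -0.1]
opening: 0.0639
grasp_force: 0.0
```

```bash
python3 - <<'E'
from h import *
from workcell import env
c=env.read_camera("wrist");cv2.imwrite("pics/wrist1.png",c["frame"][:,:,::-1]); np.savez("wrist1.npz",**c)
s=env.sense(); go(s,[.5413,.101,.27],tool(2));print(s["tool_pos"],s["joint_positions"],s["time"])
P=cloud(c).reshape(-1,3);P=P[(abs(P[:,0]-.54)<.1)&(P[:,1]>-.02)&(P[:,1]<.32)]
t=np.radians(2.);u=np.array([-np.sin(t),np.cos(t)]);v=np.array([-u[1],u[0]])
O=np.array([.538,.146]);L=np.c_[(P[:,:2]-O)@u,(P[:,:2]-O)@v,P[:,2]]
for lo in np.arange(-.15,.02,.01):
    q=L[(L[:,0]>=lo)&(L[:,0]<lo+.01)];p=q[(abs(q[:,1])<.03)&(q[:,2]>.028)&(q[:,2]<.06)]
    w=q[(abs(q[:,2]-.055)<.005)&(abs(q[:,1])>.05)&(abs(q[:,1])<.09)]
    print(round(lo,2),len(q),'pin',np.round([p[:,1].min(),p[:,1].max(),p[:,2].max(),np.median(p[p[:,2]>p[:,2].max()-.002,1]),p[:,0].min()],4) if len(p)>5 else '', 'walls',np.round([w[w[:,1]<0,1].min(),w[w[:,1]<0,1].max(),w[w[:,1]>0,1].min(),w[w[:,1]>0,1].max()],4) if (w[:,1]<0).any() and (w[:,1]>0).any() else '')
b=L[(L[:,2]>.088)&(L[:,2]<.1)&(L[:,0]<-.1)];print('endtop',np.percentile(b[:,0],[2,50,98]),np.percentile(b[:,1],[1,99]))if len(b) else 0
b=L[(abs(L[:,2]-.103)<.006)&(L[:,0]>-.05)];print('roof',np.percentile(b[:,0],[1,50,98]),np.median(b[:,2]))if len(b) else 0
E
```

```text
t mm [-1.5 -1.4 -0. ] w [0.0016 0.0015 0.0002]
[0.54260878 0.10249761 0.26996722] [ 0.1660435   0.28985406  1.77302075 -0.00197589  1.07733592  0.13189442] 1.4833
-0.15 178 pin  walls 
-0.14 3711 pin [-0.0299  0.0299  0.06   -0.002  -0.1361] walls [-0.0708 -0.0502  0.0507  0.0679]
-0.13 731 pin [-0.0115  0.0062  0.041  -0.0027 -0.1251] walls 
-0.12 805 pin [-0.0128  0.0076  0.0429 -0.0033 -0.12  ] walls [-0.0779 -0.0726  0.0675  0.074 ]
-0.11 907 pin [-0.0141  0.0089  0.0442 -0.0026 -0.1099] walls [-0.0808 -0.0724  0.0677  0.0757]
-0.1 901 pin [-0.0153  0.0101  0.0458 -0.0032 -0.0998] walls [-0.0805 -0.0723  0.0674  0.0747]
-0.09 962 pin [-0.0152  0.0113  0.0468 -0.0019 -0.0899] walls [-0.0807 -0.0725  0.0674  0.0757]
-0.08 969 pin [-0.0165  0.0113  0.0472 -0.0019 -0.08  ] walls [-0.08   -0.0725  0.0675  0.0748]
-0.07 1007 pin [-0.0163  0.0112  0.0474 -0.0032 -0.07  ] walls [-0.0809 -0.0726  0.0673  0.0756]
-0.06 1394 pin [-0.0161  0.0111  0.048  -0.0019 -0.0597] walls [-0.0802 -0.0725  0.0672  0.0749]
-0.05 2860 pin [-0.016   0.011   0.0476 -0.0019 -0.05  ] walls [-0.0807 -0.0726  0.0673  0.0756]
-0.04 7817 pin [-0.0172  0.0109  0.0476 -0.0025 -0.04  ] walls [-0.0797 -0.0727  0.0673  0.075 ]
-0.03 12845 pin [-0.0171  0.0108  0.0474 -0.0031 -0.03  ] walls [-0.0807 -0.0729  0.0673  0.0745]
-0.02 38040 pin [-0.017   0.0108  0.0475 -0.003  -0.02  ] walls [-0.0812 -0.0727  0.0677  0.0741]
-0.01 11226 pin [-0.0169  0.012   0.0476 -0.003  -0.01  ] walls [-0.081  -0.0728  0.0662  0.0743]
0.0 1120 pin [-0.0167  0.0119  0.0479 -0.003   0.    ] walls [-0.0811 -0.0729  0.0662  0.0739]
0.01 617 pin [-0.0166  0.0118  0.0471 -0.003   0.0101] walls [-0.0806 -0.073   0.0663  0.0732]
endtop [-0.14256585 -0.13707266 -0.13473566] [-0.06303576  0.05864095]
roof [0.01999152 0.08438315 0.14163579] 0.10356708630195216
```

View pics/wrist1.png

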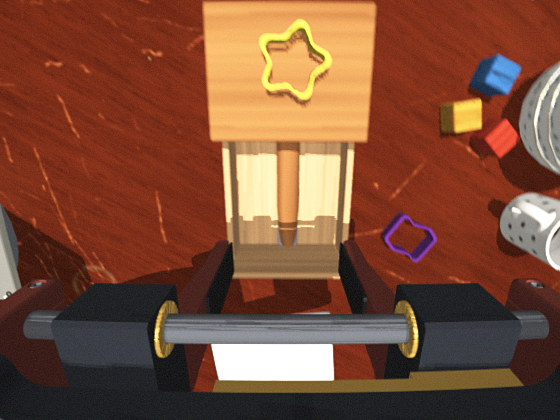

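The wrist view shows the pin centred in the box at column 288, with its free end at row 247 (box x = -0.125, 10 mm from the board). The bay is clear, so I descend.

send_rows --targets '[{"tx":0,"ty":0,"tz":10,"wx":0,"wy":0,"wz":0},{"tx":0,"ty":0,"tz":35,"wx":0,"wy":0,"wz":0},{"tx":0,"ty":0,"tz":65,"wx":0,"wy":0,"wz":0},{"tx":0,"ty":0,"tz":95,"wx":0,"wy":0,"wz":0},{"tx":0,"ty":0,"tz":120,"wx":0,"wy":0,"wz":0},{"tx":0,"ty":0,"tz":140,"wx":0,"wy":0,"wz":0},{"tx":0,"ty":0,"tz":150,"wx":0,"wy":0,"wz":0},{"tx":0,"ty":0,"tz":150,"wx":0,"wy":0,"wz":0}]'

```text
time: 2.15
tool_pos: [0.5377, 0.1077, 0.1171]
ee_rot: [-0.002, 0.692, 0.722, -0.002]
wrist_force: [-1.0, -0.6, -0.2]
opening: 0.064
grasp_force: 0.0
```

```bash
python3 - <<'E'
from h import *
from workcell import env
s=env.sense(); go(s,[.5423,.101,.041],tool(2));print(s["tool_pos"],s["wrist_force"],s["time"])
E
```

```text
t mm [-6.9  4.7 76.1] w [-0.0053  0.0006  0.0078]
[0.53768624 0.10770999 0.11709239] [-1.01439056 -0.56838101 -0.17755141] 2.15
```

send_rows --targets '[{"tx":-2,"ty":2,"tz":5,"wx":-0.002,"wy":0,"wz":0.004},{"tx":-5,"ty":4,"tz":12,"wx":-0.005,"wy":0,"wz":0.008},{"tx":-7,"ty":5,"tz":20,"wx":-0.005,"wy":0,"wz":0.008},{"tx":-7,"ty":5,"tz":28,"wx":-0.005,"wy":0,"wz":0.008},{"tx":-7,"ty":5,"tz":36,"wx":-0.005,"wy":0,"wz":0.008},{"tx":-7,"ty":5,"tz":40,"wx":-0.005,"wy":0,"wz":0.008},{"tx":-7,"ty":5,"tz":40,"wx":-0.005,"wy":0,"wz":0.008},{"tx":-7,"ty":5,"tz":40,"wx":-0.005,"wy":0,"wz":0.008}]'

```text
time: 2.82
tool_pos: [0.5453, 0.1006, 0.0794]
ee_rot: [0.002, 0.695, 0.719, 0.002]
wrist_force: [-0.1, -0.7, 0.6]
opening: 0.064
grasp_force: 0.0
```

```bash
python3 - <<'E'
from h import *
from workcell import env
s=env.sense(); go(s,[.5423,.101,.041],tool(2));print(s["tool_pos"],s["wrist_force"],s["time"])
E
```

```text
t mm [ 0.5 -3.2 38.4] w [ 0.0044  0.0001 -0.0009]
[0.54534588 0.10061515 0.07937146] [-0.14857989 -0.65386813  0.56489889] 2.8167
```

send_rows --targets '[{"tx":0,"ty":0,"tz":3,"wx":0,"wy":0,"wz":0},{"tx":0,"ty":-1,"tz":9,"wx":0,"wy":0,"wz":0},{"tx":0,"ty":-1,"tz":16,"wx":0,"wy":0,"wz":0},{"tx":0,"ty":-1,"tz":23,"wx":0,"wy":0,"wz":0},{"tx":0,"ty":-1,"tz":30,"wx":0,"wy":0,"wz":0},{"tx":0,"ty":-1,"tz":35,"wx":0,"wy":0,"wz":0},{"tx":0,"ty":-1,"tz":38,"wx":0,"wy":0,"wz":0},{"tx":0,"ty":-1,"tz":38,"wx":0,"wy":0,"wz":0}]'

```text
time: 3.48
tool_pos: [0.5442, 0.1005, 0.0407]
ee_rot: [0.001, 0.695, 0.719, 0.001]
wrist_force: [0.2, -0.9, 0.7]
opening: 0.0641
grasp_force: 0.0
```

```bash
python3 - <<'E'
from h import *
from workcell import env
for i in range(5):
    s=env.sense(); go(s,[.5423,.101,.041],tool(2));print(s["tool_pos"],s["qvel"].round(3),s["time"])
    env.read_camera("side")
E
```

```text
t mm [ 0.5 -1.9 -0.3] w [ 0.0036  0.0002 -0.0009]
[0.54420546 0.10051574 0.04072955] [ 0.001 -0.016 -0.004  0.001  0.011 -0.   ] 3.4833
t mm [ 0.5 -2.1  0.2] w [ 0.0041  0.0001 -0.0009]
[0.54444444 0.10057112 0.04116072] [-0.    -0.014 -0.004  0.001  0.005 -0.   ] 3.5333
t mm [ 0.5 -2.4  0.5] w [ 0.0048  0.     -0.0009]
[0.54472372 0.10058906 0.04154465] [ 0.    -0.009 -0.003  0.     0.    -0.001] 3.5833
t mm [ 0.5 -2.5  0.8] w [ 0.0052 -0.     -0.0009]
[0.54485421 0.1006161  0.04176369] [-0.    -0.008  0.    -0.001  0.    -0.   ] 3.6333
t mm [ 0.5 -2.7  0.9] w [ 0.0055 -0.0001 -0.001 ]
[0.54497951 0.10063649 0.0418944 ] [ 0.001 -0.003  0.001  0.    -0.001 -0.001] 3.6833
```

send_rows --targets '[{"tx":0,"ty":-1.5,"tz":0,"wx":0.003,"wy":0,"wz":0},{"tx":0.5,"ty":-2.7,"tz":0.5,"wx":0.005,"wy":0,"wz":0},{"tx":0.5,"ty":-2.7,"tz":0.5,"wx":0.005,"wy":0,"wz":0},{"tx":0.5,"ty":-2.7,"tz":0.5,"wx":0.005,"wy":0,"wz":0},{"tx":0.5,"ty":-2.7,"tz":0.5,"wx":0.005,"wy":0,"wz":0},{"tx":0.5,"ty":-2.7,"tz":0.5,"wx":0.005,"wy":0,"wz":0},{"tx":0.5,"ty":-2.7,"tz":0.5,"wx":0.005,"wy":0,"wz":0},{"tx":0.5,"ty":-2.7,"tz":0.5,"wx":0.005,"wy":0,"wz":0}]' --grip 20

```text
time: 4.4
tool_pos: [0.5423, 0.101, 0.0412]
ee_rot: [0.0, 0.695, 0.719, 0.0]
wrist_force: [-0.0, 0.8, 0.6]
opening: 0.0294
grasp_force: 30.0
```

```bash
python3 - <<'E'
from h import *
from workcell import env
s=env.sense(); go(s,[.5423,.101,.041],tool(2));print(s["tool_pos"],s["wrist_force"],s["opening"],s["grasp_force"],s["time"])
E
```

```text
t mm [-0.  -0.   0.2] w [ 0.0006 -0.0001 -0.001 ]
[0.54233029 0.10103117 0.04124728] [-0.00739736  0.7899603   0.58840077] 0.029424591752043 30.00004693865776 4.4
```

send_rows --targets '[{"tx":0,"ty":0,"tz":-2,"wx":0,"wy":0,"wz":0},{"tx":0.3,"ty":0,"tz":-6.2,"wx":0,"wy":-0.026,"wz":0},{"tx":0.7,"ty":0,"tz":-10.4,"wx":0,"wy":-0.052,"wz":0},{"tx":1.3,"ty":0,"tz":-14.5,"wx":0,"wy":-0.079,"wz":0},{"tx":1.9,"ty":0,"tz":-18.7,"wx":0,"wy":-0.105,"wz":0},{"tx":2.9,"ty":0,"tz":-24.2,"wx":0,"wy":-0.14,"wz":0},{"tx":4.2,"ty":0,"tz":-29.6,"wx":0,"wy":-0.175,"wz":0},{"tx":4.2,"ty":0,"tz":-29.6,"wx":0,"wy":-0.175,"wz":0}]'

```text
time: 5.07
tool_pos: [0.5421, 0.1061, 0.0714]
ee_rot: [0.064, 0.692, 0.717, -0.061]
wrist_force: [-0.1, 0.3, -1.7]
opening: 0.0294
grasp_force: 30.0
```

```bash
cat > st.py <<'E'
from h import *
from workcell import env
import sys
s=env.sense();q=s["ee_rot"];A=Ro.from_quat([q[1],q[2],q[3],q[0]])
print(s["tool_pos"].round(4),s["wrist_force"].round(2),s["ft_torque"].round(2),round(s["opening"],4),s["time"])
c=A.apply([.04,0,.010])+s["tool_pos"];ax=A.apply([1,0,0])
t=np.radians(2);u=np.array([-np.sin(t),np.cos(t)]);b=lambda p:np.round([(p[:2]-[.5407,.146])@u,(p[:2]-[.5407,.146])@[-u[1],u[0]],p[2]],4)
print("centre",c.round(4),"box: back",b(c+.12*ax),"front",b(c-.12*ax),"tilt",np.degrees(np.arcsin(-ax[2])).round(2))
if len(sys.argv)>1:
    P=np.zeros(1)
E
python3 st.py
python3 - <<'E'
from h import *
from workcell import env
c=env.read_camera("scene");cv2.imwrite("pics/s2.png",cv2.resize(c["frame"][130:280,160:360,::-1],(800,600)))
E
```

```text
[0.5421 0.1061 0.0714] [-0.07  0.33 -1.67] [-0.03  0.07  0.02] 0.0294 5.0667
centre [0.5408 0.1437 0.0546] box: back [0.1159 0.     0.0335] front [-0.1204 -0.      0.0756] tilt 10.09
```

View pics/s2.png

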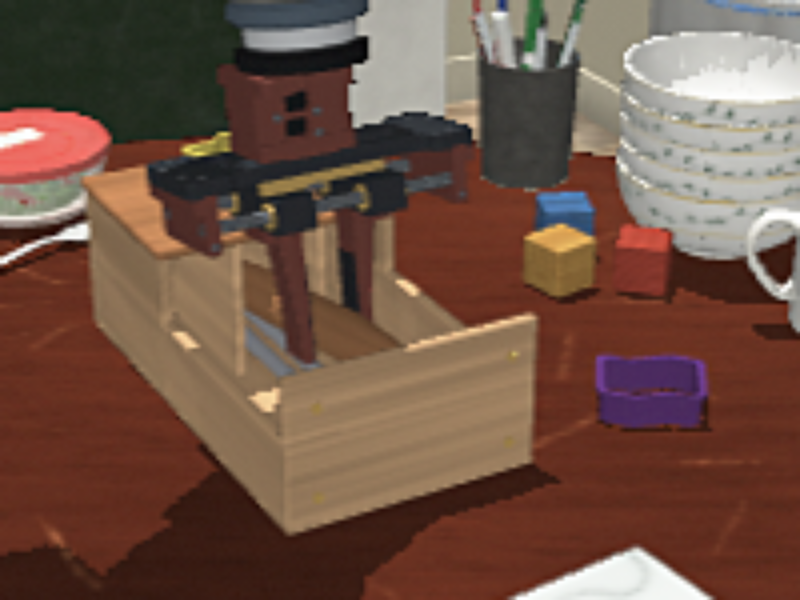

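The pin is held and tipping, its free end still behind the board at about (400, 345), and the force is only its weight. I tip it further.

send_rows --targets '[{"tx":0.4,"ty":0,"tz":-5.6,"wx":0,"wy":-0.035,"wz":0},{"tx":1.1,"ty":0,"tz":-11.1,"wx":0,"wy":-0.07,"wz":0},{"tx":1.9,"ty":0,"tz":-16.7,"wx":0,"wy":-0.105,"wz":0},{"tx":2.9,"ty":0,"tz":-22.2,"wx":0,"wy":-0.14,"wz":0},{"tx":4,"ty":0,"tz":-27,"wx":0,"wy":-0.17,"wz":0},{"tx":4.9,"ty":0,"tz":-30.4,"wx":0,"wy":-0.192,"wz":0},{"tx":4.9,"ty":0,"tz":-30.4,"wx":0,"wy":-0.192,"wz":0},{"tx":4.9,"ty":0,"tz":-30.4,"wx":0,"wy":-0.192,"wz":0}]'

```text
time: 5.78
tool_pos: [0.5412, 0.1154, 0.0995]
ee_rot: [0.131, 0.683, 0.707, -0.127]
wrist_force: [0.5, -0.8, -0.6]
opening: 0.0293
grasp_force: 30.0
```

```bash
python3 st.py
python3 - <<'E'
from h import *
from workcell import env
c=env.read_camera("scene");cv2.imwrite("pics/s3.png",cv2.resize(c["frame"][130:280,160:360,::-1],(800,600)))
# pin axis from depth, box frame, in the open
P=cloud(c).reshape(-1,3);f=c["frame"].reshape(-1,3).astype(int)
t=np.radians(2);u=np.array([-np.sin(t),np.cos(t)]);L=np.c_[(P[:,:2]-[.5407,.146])@u,(P[:,:2]-[.5407,.146])@[-u[1],u[0]],P[:,2]]
for lo in np.arange(-.13,-.04,.01):
    q=L[(L[:,0]>lo)&(L[:,0]<lo+.01)&(abs(L[:,1])<.014)&(L[:,2]>.05)&(L[:,2]<.16)]
    if len(q)>3: print(round(lo+.005,3),len(q),q[:,2].max().round(4),q[:,2].min().round(4))
E
```

```text
[0.5412 0.1154 0.0995] [ 0.46 -0.83 -0.62] [0.12 0.11 0.02] 0.0293 5.7833
centre [0.5401 0.1491 0.0758] box: back [0.1152 0.0005 0.0329] front [-0.1089  0.0005  0.1187] tilt 20.97
-0.115 10 0.12 0.1105
-0.105 61 0.1267 0.1037
-0.095 30 0.1251 0.1021
-0.085 25 0.1223 0.0984
-0.075 23 0.1196 0.0937
-0.065 17 0.1167 0.0902
-0.055 10 0.1138 0.0849
-0.045 16 0.1105 0.0796
```

View pics/s3.png

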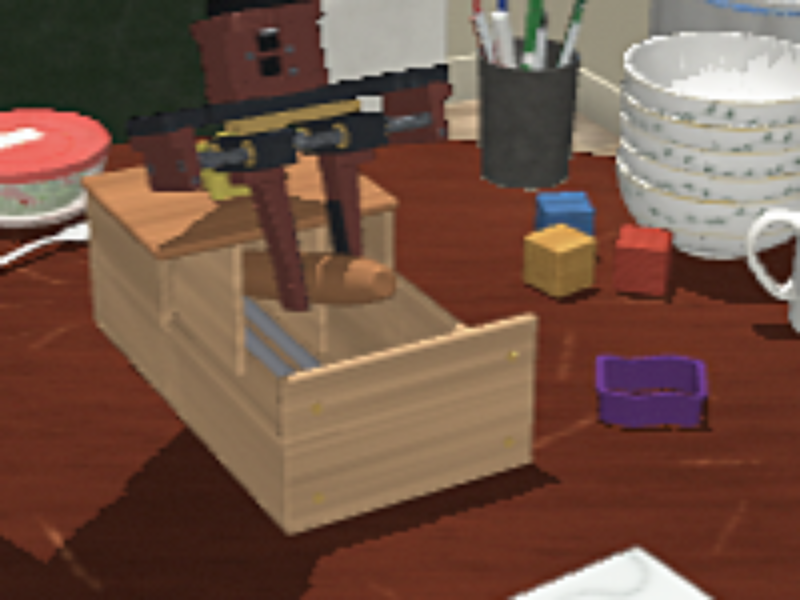

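The free end now stands at (385, 280) in the crop, above the board line. The depth slope matches 21° with no slip. I draw it out along its axis.

send_rows --targets '[{"tx":-3,"ty":0,"tz":0,"wx":0,"wy":0,"wz":0},{"tx":-9,"ty":0,"tz":0,"wx":0,"wy":0,"wz":0},{"tx":-18,"ty":0,"tz":0,"wx":0,"wy":0,"wz":0},{"tx":-28,"ty":0,"tz":0,"wx":0,"wy":0,"wz":0},{"tx":-38,"ty":0,"tz":0,"wx":0,"wy":0,"wz":0},{"tx":-48,"ty":0,"tz":0,"wx":0,"wy":0,"wz":0},{"tx":-56,"ty":0,"tz":0,"wx":0,"wy":0,"wz":0},{"tx":-60,"ty":0,"tz":0,"wx":0,"wy":0,"wz":0}]'

```text
time: 6.5
tool_pos: [0.5435, 0.0579, 0.122]
ee_rot: [0.131, 0.684, 0.707, -0.127]
wrist_force: [-0.3, 0.0, -0.6]
opening: 0.0296
grasp_force: 30.0
```

```bash
python3 st.py
```

```text
[0.5435 0.0579 0.122 ] [-0.29  0.   -0.63] [ 0.16  0.08 -0.03] 0.0296 6.5
centre [0.5424 0.0917 0.0983] box: back [ 0.0576 -0.0001  0.0553] front [-0.1664  0.0004  0.1414] tilt 21.03
```

send_rows --targets '[{"tx":-8,"ty":0,"tz":0,"wx":0,"wy":0,"wz":0},{"tx":-20,"ty":0,"tz":0,"wx":0,"wy":0,"wz":0},{"tx":-34,"ty":0,"tz":0,"wx":0,"wy":0,"wz":0},{"tx":-48,"ty":0,"tz":0,"wx":0,"wy":0,"wz":0},{"tx":-62,"ty":0,"tz":0,"wx":0,"wy":0,"wz":0},{"tx":-76,"ty":0,"tz":0,"wx":0,"wy":0,"wz":0},{"tx":-90,"ty":0,"tz":0,"wx":0,"wy":0,"wz":0},{"tx":-100,"ty":0,"tz":0,"wx":0,"wy":0,"wz":0}]'

```text
time: 7.17
tool_pos: [0.5467, -0.0357, 0.158]
ee_rot: [0.131, 0.684, 0.707, -0.127]
wrist_force: [0.3, -1.1, -0.5]
opening: 0.0291
grasp_force: 30.0
```

```bash
python3 st.py
```

```text
[ 0.5467 -0.0357  0.158 ] [ 0.32 -1.11 -0.46] [0.14 0.01 0.04] 0.0291 7.1667
centre [ 0.5456 -0.002   0.1343] box: back [-0.0361  0.0001  0.0913] front [-0.2601  0.0005  0.1774] tilt 21.04
```

send_rows --targets '[{"tx":-12,"ty":0,"tz":0,"wx":0,"wy":0,"wz":0},{"tx":-30,"ty":0,"tz":0,"wx":0,"wy":0,"wz":0},{"tx":-50,"ty":0,"tz":0,"wx":0,"wy":0,"wz":0},{"tx":-72,"ty":0,"tz":0,"wx":0,"wy":0,"wz":0},{"tx":-94,"ty":0,"tz":0,"wx":0,"wy":0,"wz":0},{"tx":-115,"ty":0,"tz":0,"wx":0,"wy":0,"wz":0},{"tx":-135,"ty":0,"tz":0,"wx":0,"wy":0,"wz":0},{"tx":-150,"ty":0,"tz":0,"wx":0,"wy":0,"wz":0}]'

```text
time: 7.83
tool_pos: [0.5513, -0.1758, 0.2119]
ee_rot: [0.131, 0.684, 0.707, -0.127]
wrist_force: [1.2, 0.6, -1.1]
opening: 0.0293
grasp_force: 30.0
```

```bash
python3 st.py; python3 - <<'E'
from h import *
from workcell import env
R=tool(2); go(env.sense(),np.array([.5335,-.2395,.19])-R.apply([.04,0,.01]),R)
E
```

```text
[ 0.5513 -0.1758  0.2119] [ 1.18  0.61 -1.12] [0.18 0.1  0.02] 0.0293 7.8333
centre [ 0.5501 -0.1421  0.1882] box: back [-0.1763  0.0004  0.1451] front [-0.4002  0.0008  0.2313] tilt 21.05
t mm [-91.9 -19.8  48.1] w [ 1.000e-04  3.674e-01 -1.500e-03]
```

send_rows --targets '[{"tx":-10,"ty":-2,"tz":5,"wx":0,"wy":0.04,"wz":0},{"tx":-25,"ty":-5,"tz":12,"wx":0,"wy":0.1,"wz":0},{"tx":-42,"ty":-9,"tz":21,"wx":0,"wy":0.17,"wz":0},{"tx":-60,"ty":-13,"tz":31,"wx":0,"wy":0.24,"wz":0},{"tx":-76,"ty":-16,"tz":40,"wx":0,"wy":0.31,"wz":0},{"tx":-87,"ty":-19,"tz":46,"wx":0,"wy":0.35,"wz":0},{"tx":-92,"ty":-20,"tz":48,"wx":0,"wy":0.367,"wz":0},{"tx":-92,"ty":-20,"tz":48,"wx":0,"wy":0.367,"wz":0}]'

```text
time: 8.5
tool_pos: [0.5342, -0.2803, 0.1992]
ee_rot: [0.0, 0.696, 0.718, 0.0]
wrist_force: [-0.7, 0.5, -1.1]
opening: 0.0289
grasp_force: 30.0
```

send_rows --targets '[{"tx":0,"ty":0,"tz":0,"wx":0,"wy":0,"wz":0},{"tx":0,"ty":0,"tz":0,"wx":0,"wy":0,"wz":0},{"tx":0,"ty":0,"tz":0,"wx":0,"wy":0,"wz":0},{"tx":0,"ty":0,"tz":0,"wx":0,"wy":0,"wz":0},{"tx":0,"ty":0,"tz":0,"wx":0,"wy":0,"wz":0},{"tx":0,"ty":0,"tz":0,"wx":0,"wy":0,"wz":0},{"tx":0,"ty":0,"tz":0,"wx":0,"wy":0,"wz":0},{"tx":0,"ty":0,"tz":0,"wx":0,"wy":0,"wz":0}]'

```text
time: 9.17
tool_pos: [0.535, -0.2774, 0.1993]
ee_rot: [0.0, 0.695, 0.719, -0.0]
wrist_force: [0.5, 0.2, -0.4]
opening: 0.0295
grasp_force: 30.0
```

```bash
python3 st.py
python3 - <<'E'
from h import *
from workcell import env
c=env.read_camera("scene");cv2.imwrite("pics/s4.png",c["frame"][:,:,::-1])
P=cloud(c).reshape(-1,3)
q=P[(abs(P[:,0]-.5335)<.04)&(abs(P[:,1]+.24)<.16)&(P[:,2]>.14)&(P[:,2]<.212)]
for lo in np.arange(-.38,-.1,.02):
    a=q[(q[:,1]>lo)&(q[:,1]<lo+.02)]
    if len(a)>3: print(round(lo+.01,2),len(a),a.max(0).round(4),a.min(0).round(4))
print(env.sense()["qvel"].round(4))
E
```

```text
[ 0.535  -0.2774  0.1993] [ 0.54  0.19 -0.37] [-0.1   0.07 -0.03] 0.0295 9.1667
centre [ 0.5336 -0.2374  0.1893] box: back [-0.2629  0.0204  0.1893] front [-0.5029  0.0205  0.1893] tilt 0.0
-0.35 231 [ 0.545  -0.3401  0.2011] [ 0.5231 -0.3592  0.1786]
-0.33 206 [ 0.5455 -0.32    0.2027] [ 0.5217 -0.34    0.1799]
-0.31 212 [ 0.5445 -0.3001  0.204 ] [ 0.5196 -0.3199  0.1794]
-0.29 402 [ 0.559  -0.2801  0.212 ] [ 0.5084 -0.2999  0.1736]
-0.27 198 [ 0.5507 -0.2652  0.212 ] [ 0.5083 -0.28    0.1738]
-0.25 68 [ 0.5448 -0.24    0.2009] [ 0.5175 -0.2598  0.1777]
-0.23 129 [ 0.5364 -0.2203  0.2032] [ 0.5165 -0.24    0.1791]
-0.21 63 [ 0.5385 -0.2002  0.2029] [ 0.5162 -0.2196  0.1789]
-0.19 45 [ 0.52   -0.1809  0.1939] [ 0.5158 -0.1994  0.1777]
-0.17 45 [ 0.5199 -0.1606  0.1939] [ 0.5152 -0.1791  0.1775]
-0.15 32 [ 0.5194 -0.1413  0.1923] [ 0.5162 -0.1595  0.18  ]
-0.13 42 [ 0.5266 -0.1209  0.1985] [ 0.5166 -0.1393  0.1808]
[-0.0033  0.0002 -0.0008  0.001   0.0006  0.0025]
```

View pics/s4.png

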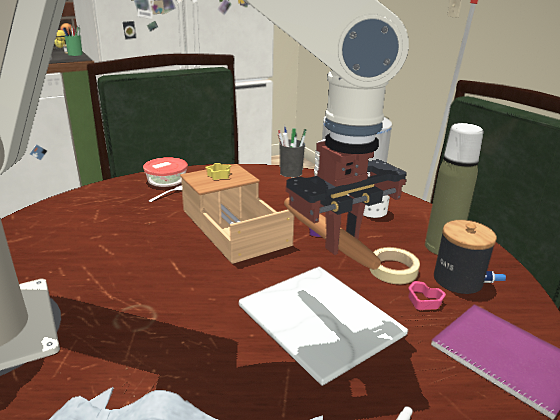

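The pin is level over the board, running from (285, 200) to (380, 265) in the picture, and its front end is at y = -0.359, so its middle is at -0.239. The star at (218, 172) and the tape at (394, 265) haven't moved.

```bash
python3 -c "
from workcell import env
print(env.finish_job())"
```

```text
the job is handed in; nothing more can be done
None
```

The rolling pin came out of the box without any noticeable contact forces, and I handed the job in at about 9 s with the pin held level and still, its middle about 18 cm above the middle of the marble board; the star cutter and tape roll were left where they were.

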